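# Snap the test gauge onto the filtration manifold and hold it

## Task

Take the vacuum test gauge with the blue rubber boot out of the white accessory tray and press its coupler squarely onto the tilted test nipple of the filtration manifold until it snaps over the balls and sits fully home on the brass hex collar, which pushes the red valve pin in. The valve stays open only while the gauge is pushed against its spring, so keep pressing it fully home with the gripper and finish your program while still holding it there. Leave all the other pieces where they stand.

Things in the scene. Friction and masses are not known exactly. Their poses are not given: they have to be found in the camera images.
- gauge_center (a point): Plug-on vacuum test gauge with blue rubber boot, 0.16 to 0.26 kg, 72 mm tall, standing on its mouth in the tray, dial up. This point: on its axis, half-way up, 36 mm above the mouth; z runs from mouth to dial. Top part: round blue case with white dial, 46 mm across, 42 to 72 mm above the mouth; grip it round this case, best 57 mm above the mouth. Round all over: its yaw is free.
- gauge_mouth (a point): Centre of the open lower face of the blue gauge's coupler; same axes as gauge_center. The coupler is the steel part below the blue case, 32 mm across; its 16 mm bore opens downwards, with a 45-degree lead-in 24 mm wide at the mouth.
- gauge: The whole blue test gauge; origin at gauge_mouth, z towards the dial.
- manifold: Steel filtration manifold fixed to the bench: 22 mm tube along its y, 70 mm up, end plates at y = +75 and -400 mm, three filter stations 140 mm tall at y = -90, -215, -340 mm. Origin on the bench under the square port block (36 x 40 mm, top 88 mm up) near the tube's left end. Its x points away from the robot, within 20 degrees. The test nipple leans out of its top left edge towards +y.
- nipple_seat (a point): Centre of the top face of the brass hex collar (29 mm over its corners) of the test nipple, about 98 mm above the bench: the coupler's mouth sits flat on it when fully home, and it is a solid stop. z points along the nipple, outwards: 30 degrees from vertical, leaning along the tube towards the manifold's +y, away from the filter stations.
- nipple: The test nipple; origin and axes as nipple_seat. Brass stem above the collar: 14 mm across, 28 mm long, tip chamfered, with three spring-loaded steel balls round it 12 mm above the collar. The coupler meets the balls about 10 mm before home, takes about 11 N to pass them, and they snap into its groove in the last 4 mm. They do not keep it on: let go, and the valve spring pushes it back off its seat.
- nipple_tip (a point): Tip of the red valve pin when not pressed, on the nipple's axis, 36 mm from the seat; same axes as nipple_seat.
- valve_pin (a joint): Spring-loaded red valve pin in the nipple's tip, 7 mm across, standing 8 mm out. 0 = out (valve shut), grows as it is pushed in, in m; 0.006 when the coupler is fully home. Its spring pushes back with 6 N at first and 9 N when home; a push of 15 to 20 N along the nipple seats the gauge and holds it.
- tray: White open accessory tray fixed on the bench, 210 x 270 mm (x, y), walls 32 mm high and 5 mm thick, floor 5 mm thick. Origin at the centre of its underside. Five pieces stand in it, at least 80 mm from centre to centre; which stands where varies.
- black_gauge_center (a point): black-cased gauge with a threaded brass foot and no coupler, 46 mm across, 72 mm tall; this point at mid-height. In the tray. Not to be used. Leave alone.
- blank_cap_center (a point): steel blanking coupler with a red knob, 36 mm across, 50 mm tall; this point at mid-height. In the tray. Leave alone.
- stopper_center (a point): black rubber stopper, a cone 32 to 44 mm across, 38 mm tall; this point at mid-height. In the tray. Leave alone.
- filter_base_center (a point): steel filter base, a 50 mm disc with a thin stem upwards, 46 mm tall; this point at mid-height. In the tray. Leave alone.
- funnel_center (a point): open steel filter funnel standing on the bench, 68 mm across, 115 mm tall; this point at mid-height. Leave alone.
- media_bottle_center (a point): clear media bottle with a blue screw cap on the bench, 68 mm across, 136 mm tall; this point at mid-height. Leave alone.
- dishes_center (a point): stack of three closed dishes with red agar on the bench, 62 mm across, 43 mm tall; this point at mid-height. Leave alone.

How it is judged:
On the way, in this order (a step that is already met when the one before it is completed fails the run):
1. the blue gauge is lifted out of the tray in the fingers (height (world z) of gauge_center above 0.09 m and contact force between the fingers and gauge above 2 N), for 0.1 s.
2. the blue gauge is snapped squarely onto the nipple, fully home on the collar, and held there for half a second (distance between gauge_mouth and nipple_seat below 0.003 m and angle between the z axis of gauge and the z axis of nipple_seat, either way round below 0.09 rad and value of joint valve_pin above 0.0045 m and contact force between the fingers and gauge above 2 N), for 0.5 s.
At the end, for the whole second after the job is handed in: The program has finished with the fingers still gripping the blue gauge (over 2 N) and pressing it home: its mouth within 3 mm of the centre of the nipple's seat, its axis within 0.09 rad (5 degrees) of the nipple's, the valve pin pushed in more than 4.5 mm, and the gauge still (under 20 mm/s) (all of step 2 and linear speed of gauge below 0.02 m/s); the arm keeps its last pose, push and grip.
It fails at once if another piece in the tray is moved by more than 30 mm or knocked over (distance of any of black_gauge_center, blank_cap_center, stopper_center, filter_base_center from where it was at the start of the episode above 0.03 m or angle between any of black_gauge_center, blank_cap_center, stopper_center, filter_base_center's own z axis and vertical above 0.6 rad).
It fails at once if a piece standing on the bench is moved by more than 30 mm or knocked over (distance of any of funnel_center, media_bottle_center, dishes_center from where it was at the start of the episode above 0.03 m or angle between any of funnel_center, media_bottle_center, dishes_center's own z axis and vertical above 0.6 rad).
It also fails if it takes over 40 s, if anything falls off the work surface, if the arm or the gripper's body presses on something with over 40 N, if the wrist force passes 120 N, or if a joint passes its speed limit or range.

## Robot

A 7-joint arm with a two-finger parallel gripper is mounted at the origin on the work surface. World frame = base frame: x ahead of the robot, y to its left, z up, the work surface at z = 0. Lengths are in m, angles in rad, forces in N, time in s.
With the tool pointing down it reaches from about 0.425 to 0.875 m from the base axis. Payload 4.7 kg.
Tool frame: the origin (TCP) lies at the very end of the fingers, on their centre line; the grasp point (between the pads) lies 19 mm behind it (ctrl.grasp_offset is the distance from the TCP to the grasp point, in m); z points along the fingers, y is the direction in which the jaws open and shut (so a half turn about z gives the same grasp; the last joint's range is limited). The gripper opens to 87 mm and grips with 3 to 60 N. Pads are 19 mm wide; open, the fingers measure 117 mm over their backs; the gripper's body (75 mm by 190 mm) begins 51 mm behind the grasp point.
Start: joints at [-1.283, 0.321, -0.07, 1.45, 0.023, 1.371, -0.057], TCP at [0.176, 0.626, 0.223] pointing down, gripper open.
Joint ranges: [-2.86, 2.86], [-0.3, 2.09], [-1.38, 1.24], [0.06, 2.45], [-1.56, 4.7], [0.09, 2.05], [-2.69, 2.69]. Speed limits (rad/s): [2.57, 2.57, 3.14, 3.14, 3.14, 3.14, 3.14].

## Interface

Orientations are given as a rotation vector (axis times angle).
In Python, from bench import ctrl gives the robot as it stands.
- The arm moves only by the shell command python3 -m creep 'ROWS' [FORCE]. ROWS is JSON, a list that holds one entry, the list of rows, each a list of 7 numbers: the opening, from 0 (shut) to 1 (fully open), then the shift along the tool's x, y, z in mm, then the turn, a rotation vector about the tool's x, y, z in rad. In form: [[[grip, dx, dy, dz, rx, ry, rz], ...]]. A call has 1 to 5 rows; each row is the pose to reach, as a shift and turn from the pose commanded when the call began, along the tool's axes at that moment; what a row does not reach only later rows make up. A row lasts 1/10 s, in which the tool goes at most 50 mm and 8.59 degrees, less where a joint would pass 70% of its speed; a pose out of reach is approached as far as the arm can. A call with a gripper value outside its range is refused whole. The fingers move at their own pace and stop on an object; FORCE is the grip in N (left out, the last holds). Time passes only in rows, so rows that repeat a pose let the fingers close. It gives the time, the measured TCP pose, the force and the opening at its end, in the units of the state.
- ctrl.get_state(): the state, without advancing time (a new reading comes with each control period).
- ctrl.get_image(name): name is "side" or "top"; returns the picture (420x560x3 uint8, red, green, blue); there is no depth.
- ctrl.camera_params(name): a dict with "K" (3x3 intrinsics, pixels), "pose" (4x4, takes a point from camera to world coordinates). Camera axes: x right, y down, z forward; pixel columns grow to the right and rows downward; lengths in m; the calibration is good to about 2 mm. A picture is of the moment at which its call begins. camera_params takes no time and is no camera call.
- ctrl.close_job(): hands the job in, once; it reports no verdict.
The state is a dict: "time": time; "joint_positions": joint angles; "qd": joint speeds; "joint_torque": joint torques, N m; "position": TCP position; "tool_rot": TCP orientation; "ft_force": force on the tool from outside, world axes, zero at the start; "torque": the same for the moment, N m; "grip_width": opening from 0.0 (shut) to 1.0 (fully open).
Only numpy, scipy, OpenCV 4.12 (cv2) and the standard library are available. Lean on these libraries where they do the work, as an engineer would, in place of code of your own. Each camera call takes 0.05 s, during which the arm holds its last target. There are 200 camera calls.

## Working session

There is one attempt and no reset: what is moved stays moved. The work goes in short steps, Python scripts to look and compute and a shell command to move; the robot and the scene stay as the last step left them, time stands still between calls to the robot, and variables do not carry over. Pictures are saved under pics/ and viewed, about 8 in all and at most 12, crops included, and the job is handed in when it is done.

```bash
ls; mkdir -p pics; python3 - <<'E'
from bench import ctrl
import cv2,numpy as np
np.set_printoptions(precision=4,suppress=True)
for n in("top","side"):
    im=ctrl.get_image(n);cv2.imwrite(f"pics/{n}0.png",im[...,::-1]);p=ctrl.camera_params(n);print(n,p["K"],p["pose"])
s=ctrl.get_state();print(s, ctrl.grasp_offset)
E
```

```text
pics
top [[404.5756   0.     278.6108]
 [  0.     404.5756 215.3109]
 [  0.       0.       1.    ]] [[-0.0013 -0.9979  0.0652  0.4931]
 [-0.9998 -0.0001 -0.0212 -0.0088]
 [ 0.0211 -0.0652 -0.9976  1.0776]
 [ 0.      0.      0.      1.    ]]
side [[428.4092   0.     272.7493]
 [  0.     428.4092 211.0217]
 [  0.       0.       1.    ]] [[-0.9945 -0.0773  0.0711  0.4845]
 [-0.1046  0.667  -0.7377  0.8352]
 [ 0.0096 -0.7411 -0.6714  0.8791]
 [ 0.      0.      0.      1.    ]]
{'time': 0.1, 'joint_positions': array([-1.2829,  0.3217, -0.0701,  1.4516,  0.0226,  1.3708, -0.0569]), 'qd': array([-0.0005, -0.0024, -0.    , -0.0039, -0.0003,  0.0015,  0.0008]), 'joint_torque': array([ -0.0008, -49.2567,  -0.4063, -31.3402,  -0.0641,   0.0393,
         0.0001]), 'position': array([0.1757, 0.6253, 0.2216]), 'tool_rot': array([-0.4287, -3.1121,  0.0027]), 'ft_force': array([-0.3037,  0.1782,  0.1132]), 'torque': array([-0.018 ,  0.0046, -0.0673]), 'grip_width': 0.9988982821121053} 0.0187
```

View pics/top0.png

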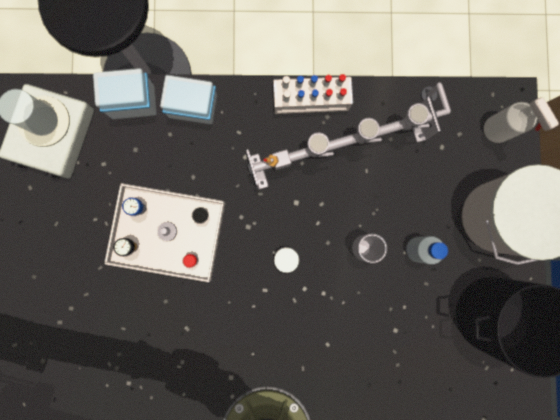

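View pics/side0.png

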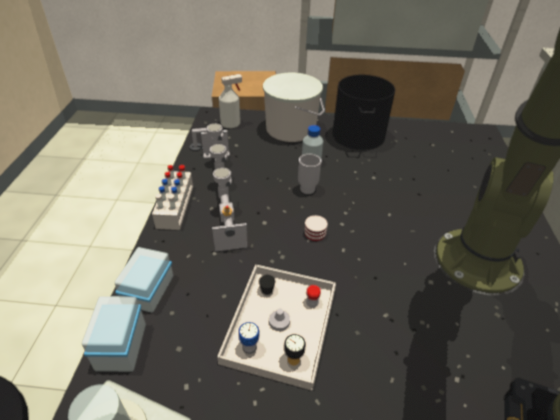

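The top view shows the blue gauge at about (133,206) and the brass nipple at (272,160). In the side view they are at (249,335) and (227,210). I'll zoom in on these next.

```bash
python3 - <<'E'
import cv2,numpy as np
t=cv2.imread("pics/top0.png");s=cv2.imread("pics/side0.png")
def c(im,u,v,w=50,h=37): return cv2.resize(im[v-h//2:v-h//2+h,u-w//2:u-w//2+w],(400,296),interpolation=cv2.INTER_NEAREST)
m=np.vstack([np.hstack([c(t,133,206),c(t,268,164)]),np.hstack([c(s,249,335),c(s,229,215)])])
cv2.imwrite("pics/m0.png",m)
E
```

```text
(no output)
```

View pics/m0.png

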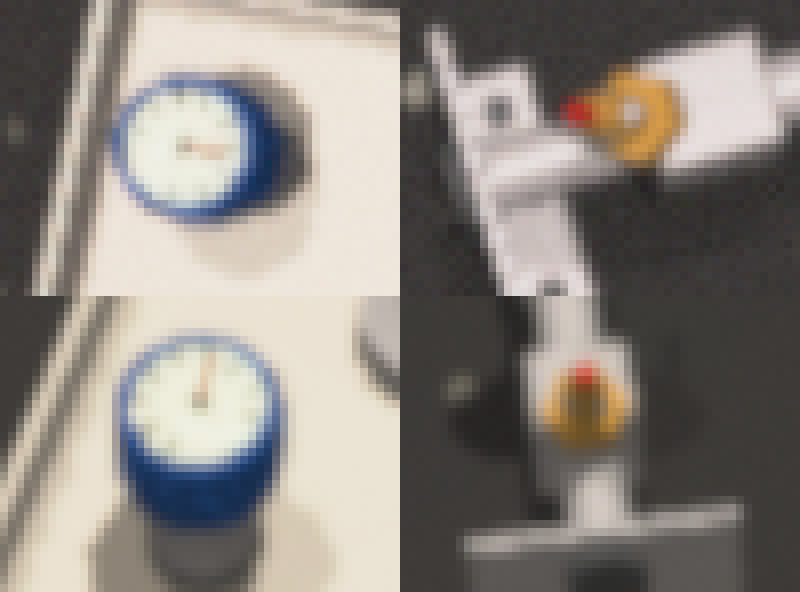

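The crops show the dial centre near (131.4,206.4) top and (249,330) side. The red pin is at about (265,160) top and (227,206) side, and the hex collar sits right of the pin in the top view. Next I'll triangulate from masks.

```bash
cat > h.py <<'E'
import cv2,numpy as np
from bench import ctrl
np.set_printoptions(precision=4,suppress=True)
P={n:ctrl.camera_params(n) for n in("top","side")}
def ray(n,uv):
    d=np.linalg.inv(P[n]["K"])@[uv[0],uv[1],1.]; T=np.array(P[n]["pose"]); d=T[:3,:3]@d
    return T[:3,3],d/np.linalg.norm(d)
def plane(n,uv,z):
    o,d=ray(n,uv); return o+d*(z-o[2])/d[2]
def tri(a,b):
    o1,d1=ray("top",a);o2,d2=ray("side",b)
    s=np.linalg.lstsq(np.c_[d1,-d2],o2-o1,rcond=None)[0]
    p,q=o1+s[0]*d1,o2+s[1]*d2; return (p+q)/2,np.linalg.norm(p-q)
def blob(im,win,f):
    u0,v0,u1,v1=win; c=im[v0:v1,u0:u1].astype(int); m=f(c[...,2],c[...,1],c[...,0])
    y,x=np.nonzero(m); return np.array([x.mean()+u0,y.mean()+v0]),len(x)
E
python3 - <<'E'
from h import *
t=cv2.imread("pics/top0.png");s=cv2.imread("pics/side0.png")
def dial(im,win):
    u0,v0,u1,v1=win;c=im[v0:v1,u0:u1].astype(int);m=((c[...,0]>c[...,2]+35)).astype(np.uint8)  # blue
    k=max(cv2.findContours(m,cv2.RETR_EXTERNAL,cv2.CHAIN_APPROX_NONE)[0],key=cv2.contourArea)
    f=np.zeros_like(m);cv2.drawContours(f,[k],-1,1,-1)
    w=f&(1-m); y,x=np.nonzero(w); return np.array([x.mean()+u0,y.mean()+v0]),len(x)
a=dial(t,(118,190,152,222));b=dial(s,(234,318,264,352));print("dial",a,b,tri(a[0],b[0]),plane("top",a[0],.077),plane("side",b[0],.077))
red=lambda r,g,b:(r>150)&(g<80)
a=blob(t,(255,150,280,175),red);b=blob(s,(215,195,240,225),red);print("red",a,b,tri(a[0],b[0]),plane("top",a[0],.128),plane("side",b[0],.128))
br=lambda r,g,b:(r-b>45)&(g>80)
print("brass",blob(t,(255,145,290,180),br),blob(s,(215,195,240,225),br))
# station tops
g=cv2.cvtColor(t,cv2.COLOR_BGR2GRAY)
z=cv2.resize(g[95:160,300:440],None,fx=6,fy=6,interpolation=cv2.INTER_CUBIC)
C=cv2.HoughCircles(z,cv2.HOUGH_GRADIENT,1,150,param1=80,param2=20,minRadius=45,maxRadius=85)
for c in C[0]:
    uv=(c[:2]+.5)/6-.5+[300,95];print(uv,c[2]/6,plane("top",uv,.14))
cv2.imwrite("pics/m1.png",np.vstack([cv2.resize(t[95:190,240:440],None,fx=4,fy=4,interpolation=4),]))
E
```

```text
** On entry to DLASCL parameter number  4 had an illegal value
 ** On entry to DLASCL parameter number  4 had an illegal value
 ** On entry to DLASCL parameter number  4 had an illegal value
 ** On entry to DLASCL parameter number  4 had an illegal value
 ** On entry to DLASCL parameter number  5 had an illegal value
 ** On entry to DLASCL parameter number  4 had an illegal value<stdin>:7: RuntimeWarning: Mean of empty slice.
  ret = ret.dtype.type(ret / rcount)
Traceback (most recent call last):
  File "h.py", line 12, in tri
    s=np.linalg.lstsq(np.c_[d1,-d2],o2-o1,rcond=None)[0]
      ~~~~~~~~~~~~~~~^^^^^^^^^^^^^^^^^^^^^^^^^^^^^^^^
numpy.linalg.LinAlgError: SVD did not converge in Linear Least Squares
```

```bash
cat > m.py <<'E'
from h import *
t=cv2.imread("pics/top0.png");s=cv2.imread("pics/side0.png")
def dial(im,win):
    u0,v0,u1,v1=win;c=im[v0:v1,u0:u1].astype(int);m=((c[...,1]>=c[...,2])&(c[...,1]>150)).astype(np.uint8)
    k=max(cv2.findContours(m,cv2.RETR_EXTERNAL,cv2.CHAIN_APPROX_NONE)[0],key=cv2.contourArea)
    e=cv2.fitEllipse(cv2.convexHull(k)); return np.array(e[0])+[u0,v0],e[1]
a=dial(t,(118,190,152,222));b=dial(s,(234,318,264,352));print("dial",a,b,tri(a[0],b[0]),plane("top",a[0],.077),plane("side",b[0],.077))
red=lambda r,g,b:(r>150)&(g<80)
a=blob(t,(255,150,280,175),red);b=blob(s,(215,195,240,225),red);print("red",a,b,tri(a[0],b[0]),plane("top",a[0],.128),plane("side",b[0],.128))
br=lambda r,g,b:(r-b>45)&(g>80)
print("brass",blob(t,(255,145,290,180),br),blob(s,(215,195,240,225),br))
g=cv2.cvtColor(t,cv2.COLOR_BGR2GRAY)
z=cv2.resize(g[95:160,300:440],None,fx=6,fy=6,interpolation=cv2.INTER_CUBIC)
C=cv2.HoughCircles(z,cv2.HOUGH_GRADIENT,1,150,param1=80,param2=20,minRadius=45,maxRadius=85)
for c in C[0]:
    uv=(c[:2]+.5)/6-.5+[300,95];print(uv,c[2]/6,plane("top",uv,.14))
cv2.imwrite("pics/m1.png",cv2.resize(t[95:190,240:440],None,fx=4,fy=4,interpolation=4))
E
python3 m.py
```

```text
dial (array([130.2531, 205.7155]), (15.509422302246094, 15.840837478637695)) (array([248.4591, 329.4158]), (15.916847229003906, 18.871597290039062)) (array([0.5818, 0.3351, 0.0783]), np.float64(0.0005455845795460453)) [0.5821 0.3355 0.077 ] [0.5816 0.3343 0.077 ]
red (array([265. , 159.5]), 6) (array([226.5, 207. ]), 2) (array([0.6884, 0.0032, 0.1236]), np.float64(0.0007448796066732715)) [0.6879 0.0032 0.128 ] [0.6868 0.0081 0.128 ]
brass (array([271.9189, 160.036 ]), 111) (array([226.7013, 210.1688]), 77)
[368.5    128.1667] 10.45 [ 0.7612 -0.2418  0.14  ]
[418.5 113.5] 10.583333 [ 0.7972 -0.362   0.14  ]
[317.8333 142.6667] 10.650001 [ 0.7259 -0.1213  0.14  ]
[320.8333  94.8333] 10.916667 [ 0.8411 -0.1293  0.14  ]
```

View pics/m1.png

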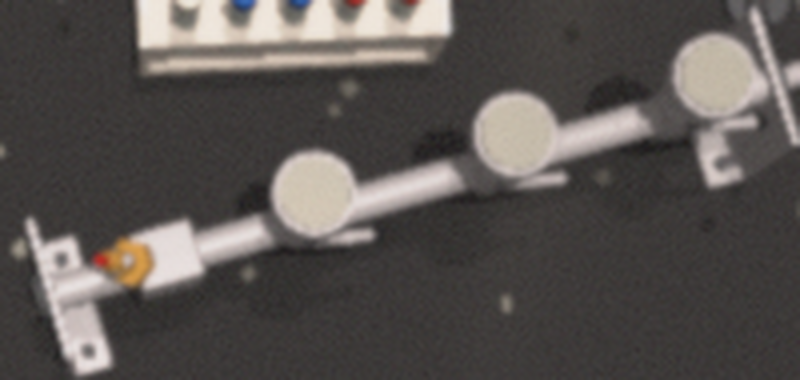

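The station tops are spaced 125.5 mm, which fits 125. They give the manifold +y direction as (-0.284, 0.959). The dial triangulates to z = 0.078 against the 0.077 expected, so the gauge is at about (0.582, 0.335). I'll refine the nipple and work out the first move.

```bash
cat >> h.py <<'E'
from scipy.spatial.transform import Rotation as R
my=np.array([-.284,.959,0]);my/=np.linalg.norm(my);mx=np.array([my[1],-my[0],0])
n=.5*my+np.sqrt(.75)*np.array([0,0,1.])
def frame(z,y):
    z=z/np.linalg.norm(z);y=y-z*(y@z);y/=np.linalg.norm(y);return np.c_[np.cross(y,z),y,z]
def rel(p,M):
    s=ctrl.get_state();A=R.from_rotvec(s["tool_rot"]).as_matrix()
    r=R.from_matrix(A.T@M).as_rotvec()
    print("rel mm",1e3*A.T@(np.array(p)-s["position"]),"rv",r,"deg",np.degrees(np.linalg.norm(r)))
E
python3 - <<'E'
from h import *
t=cv2.imread("pics/top0.png");s=cv2.imread("pics/side0.png")
def cen(im,win,base):
    u0,v0,u1,v1=win;c=im[v0:v1,u0:u1].astype(float);w=np.clip(c[...,2]-c[...,1]-base,0,None);y,x=np.mgrid[v0:v1,u0:u1]
    return np.array([(w*x).sum(),(w*y).sum()])/w.sum()
a=cen(t,(258,152,275,168),75);b=cen(s,(218,200,235,222),75);print(a,b)
p,e=tri(a,b);print("red",p,e,"seat@32.5",p-.0325*n)
pt=plane("top",a,.1265);print("top only",pt,pt-.0329*n);
print("side only",plane("side",b,.1265))
print("collar",plane("top",(273.3,159.9),.098),"block o",np.array([.7259,-.1213])+.09*my[:2])
g=np.radians(30)
rel([.582,.335,.15],frame(np.array([0,0,-1.]),np.array([np.cos(g),np.sin(g),0])))
E
```

```text
[264.8692 159.528 ] [226.6058 206.4904]
red [0.6879 0.0035 0.1257] 0.0007164965322991334 seat@32.5 [ 0.6925 -0.0121  0.0975]
top only [0.6881 0.0035 0.1265] [ 0.6928 -0.0123  0.098 ]
side only [0.6873 0.0044 0.1265]
collar [ 0.6931 -0.0168  0.098 ] block o [ 0.7003 -0.035 ]
rel mm [-469.683  -169.4987   71.9057] rv [-0.0016  0.0008  0.7734] deg 44.3140667465967
```

```bash
python3 -m creep '[[[1,-45,-16,5,0,0,0.08],[1,-94,-34,10,0,0,0.16],[1,-141,-51,15,0,0,0.24],[1,-188,-68,20,0,0,0.32],[1,-235,-85,25,0,0,0.4]]]' 50
python3 - <<'E'
from h import *
g=np.radians(30)
rel([.582,.335,.15],frame(np.array([0,0,-1.]),np.array([np.cos(g),np.sin(g),0])))
E
```

```text
time: 0.6
position: [0.3778, 0.4806, 0.1974]
tool_rot: [-1.043, -2.963, 0.001]
ft_force: [0.9, 0.3, 0.0]
grip_width: 0.998
rel mm [-250.4202   14.4443   47.3721] rv [-0.0004  0.0001  0.3702] deg 21.21362469203334
```

```bash
python3 -m creep '[[[1,-50,3,10,0,0,0.08],[1,-100,6,20,0,0,0.16],[1,-150,9,30,0,0,0.24],[1,-200,12,40,0,0,0.32],[1,-245,14,47,0,0,0.37]]]'
python3 -m creep '[[[1,0,0,0,0,0,0],[1,0,0,0,0,0,0],[1,0,0,0,0,0,0]]]'
python3 - <<'E'
from h import *
g=np.radians(30);F=frame(np.array([0,0,-1.]),np.array([np.cos(g),np.sin(g),0]))
rel([.582,.335,.15],F);rel([.582,.335,.043],F)
for k in("top","side"):cv2.imwrite(f"pics/{k}1.png",ctrl.get_image(k)[...,::-1])
t=cv2.imread("pics/top1.png");s=cv2.imread("pics/side1.png")
c=lambda im,u,v:cv2.resize(im[v-50:v+50,u-50:u+50],(400,400),interpolation=4)
cv2.imwrite("pics/m2.png",np.hstack([c(t,133,206),c(s,249,325)]))
E
```

```text
time: 1.1
position: [0.5776, 0.3389, 0.1498]
tool_rot: [-1.569, -2.721, 0.001]
ft_force: [-0.1, -0.0, 0.4]
grip_width: 0.999
time: 1.4
position: [0.5755, 0.3417, 0.1505]
tool_rot: [-1.563, -2.724, 0.0]
ft_force: [-1.4, 0.7, 0.6]
grip_width: 0.998
rel mm [-9.0846  2.249   0.5316] rv [-0.0008 -0.0013  0.0054] deg 0.3199541875072407
rel mm [ -9.2213   2.334  107.5314] rv [-0.0008 -0.0013  0.0054] deg 0.3199541875072407
```

View pics/m2.png

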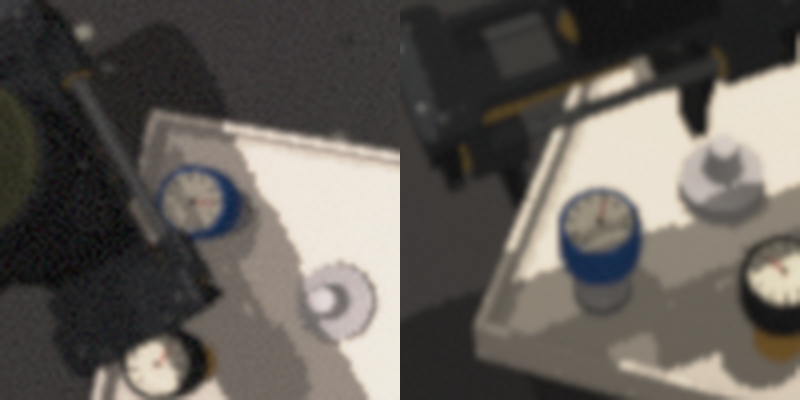

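The gauge still stands undisturbed, at (195,202) in the left crop. The gripper is above it and displaced outward by parallax as expected. The next move is a lateral correction and then the descent.

```bash
python3 -m creep '[[[1,-9,2,10,0,0,0.005],[1,-9,2,35,0,0,0.005],[1,-9,2,60,0,0,0.005],[1,-9,2,75,0,0,0.005],[1,-9,2,75,0,0,0.005]]]'
python3 - <<'E'
from h import *
g=np.radians(30);F=frame(np.array([0,0,-1.]),np.array([np.cos(g),np.sin(g),0]))
rel([.582,.335,.043],F)
E
```

```text
time: 2.0
position: [0.581, 0.3326, 0.0728]
tool_rot: [-1.571, -2.718, 0.007]
ft_force: [0.0, -0.3, -0.1]
grip_width: 1.003
rel mm [ 1.6022  2.192  29.7802] rv [-0.0052  0.0004 -0.0011] deg 0.30711269076817954
```

```bash
python3 -m creep '[[[1,1,2,15,0,0,0],[1,1,2,29,0,0,0],[1,1,2,29,0,0,0],[0.6,1,2,29,0,0,0],[0.3,1,2,29,0,0,0]]]' 50
python3 -m creep '[[[0.2,0,0,0,0,0,0],[0.2,0,0,0,0,0,0],[0.2,0,0,0,0,0,0],[0.2,0,0,0,0,0,0]]]' 50
python3 - <<'E'
from h import *
g=np.radians(30);F=frame(np.array([0,0,-1.]),np.array([np.cos(g),np.sin(g),0]))
rel([.582,.335,.043],F);print(ctrl.get_state()["torque"])
E
```

```text
time: 2.5
position: [0.5847, 0.3356, 0.0476]
tool_rot: [1.573, 2.719, 0.002]
ft_force: [0.4, 0.1, -0.0]
grip_width: 0.893
time: 2.9
position: [0.5838, 0.3352, 0.0471]
tool_rot: [-1.573, -2.719, 0.001]
ft_force: [-2.7, -0.9, 1.2]
grip_width: 0.539
rel mm [ 0.7136 -1.7122  4.0653] rv [-0.0008 -0.0001 -0.0016] deg 0.09993142415889072
[-0.2797  0.4731  0.0117]
```

Gripped: an opening of 0.539 × 87 mm is about 47 mm. The TCP is 42 mm above the mouth. Now I'll lift.

```bash
python3 -m creep '[[[0.2,0,0,0,0,0,0],[0.2,0,0,0,0,0,0]]]' 50
python3 - <<'E'
from h import *
print(ctrl.get_state()["position"])
E
python3 -m creep '[[[0.2,0,0,-20,0,0,0],[0.2,0,0,-50,0,0,0],[0.2,0,0,-90,0,0,0],[0.2,0,0,-130,0,0,0],[0.2,0,0,-160,0,0,0]]]'
python3 -m creep '[[[0.2,0,0,0,0,0,0],[0.2,0,0,0,0,0,0]]]'
python3 - <<'E'
from h import *
S=np.array([.6927,-.0122,.098]);F=frame(-n,mx)
rel(S+.112*n,F);print(S+.112*n)
E
```

```text
time: 3.1
position: [0.5838, 0.3352, 0.047]
tool_rot: [-1.573, -2.719, 0.001]
ft_force: [-2.0, -1.6, 2.6]
grip_width: 0.514
[0.5838 0.3352 0.047 ]
time: 3.6
position: [0.5848, 0.3357, 0.2091]
tool_rot: [1.572, 2.718, 0.004]
ft_force: [1.1, 0.2, -2.4]
grip_width: 0.52
time: 3.8
position: [0.5842, 0.3355, 0.2065]
tool_rot: [1.573, 2.719, 0.001]
ft_force: [0.5, -0.7, -3.8]
grip_width: 0.52
rel mm [-300.9808  -66.3579   11.4073] rv [ 0.0617 -0.5213  0.2287] deg 32.808759569491464
[0.6768 0.0415 0.195 ]
```

```bash
python3 -m creep '[[[0.2,-30,-7,-5,0.006,-0.05,0.02],[0.2,-65,-14,-10,0.012,-0.1,0.045],[0.2,-100,-22,-15,0.018,-0.15,0.07],[0.2,-135,-30,-20,0.025,-0.21,0.09],[0.2,-170,-38,-20,0.031,-0.26,0.114]]]'
python3 - <<'E'
from h import *
S=np.array([.6927,-.0122,.098]);F=frame(-n,mx)
rel(S+.112*n,F);print(ctrl.get_state()["joint_positions"])
E
```

```text
time: 4.3
position: [0.6355, 0.1681, 0.2246]
tool_rot: [1.606, 2.443, -0.236]
ft_force: [0.2, 1.4, -2.8]
grip_width: 0.521
rel mm [-120.3044  -11.3603   63.3308] rv [ 0.0277 -0.2592  0.1159] deg 16.343147581076167
[-0.7487  0.3513  0.3938  1.4617  0.1338  1.3662  0.0037]
```

```bash
python3 -m creep '[[[0.2,-30,-3,15,0.007,-0.065,0.03],[0.2,-60,-6,31,0.014,-0.13,0.06],[0.2,-90,-9,47,0.021,-0.195,0.09],[0.2,-118,-11,62,0.028,-0.26,0.116],[0.2,-118,-11,62,0.028,-0.26,0.116]]]'
python3 -m creep '[[[0.2,0,0,0,0,0,0],[0.2,0,0,0,0,0,0]]]'
python3 - <<'E'
from h import *
S=np.array([.6927,-.0122,.098]);F=frame(-n,mx)
rel(S+.112*n,F);print(ctrl.get_state()["joint_positions"])
for k in("top","side"):cv2.imwrite(f"pics/{k}2.png",ctrl.get_image(k)[...,::-1])
t=cv2.imread("pics/top2.png");s=cv2.imread("pics/side2.png")
c=lambda im,u,v:cv2.resize(im[v-35:v+35,u-35:u+35],(400,400),interpolation=4)
cv2.imwrite("pics/m3.png",np.hstack([c(t,262,160),c(s,227,215)]))
E
```

```text
time: 4.8
position: [0.6742, 0.0408, 0.1926]
tool_rot: [1.613, 2.153, -0.442]
ft_force: [-0.6, -0.0, -3.3]
grip_width: 0.521
time: 5.0
position: [0.6764, 0.0466, 0.1966]
tool_rot: [1.609, 2.157, -0.427]
ft_force: [0.5, 0.0, -2.3]
grip_width: 0.52
rel mm [-3.5469 -1.0556  3.9056] rv [ 0.0021 -0.0029  0.0005] deg 0.2071443708830964
[-0.7548  0.414   0.4874  1.531   0.3481  1.2643 -0.1235]
```

View pics/m3.png

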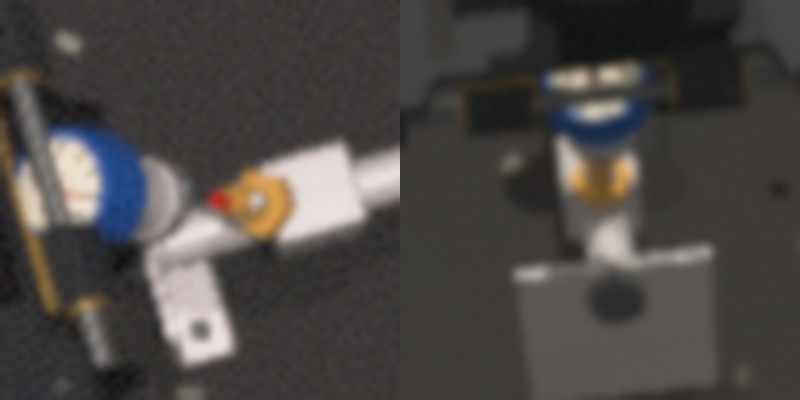

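```bash
cat >> h.py <<'E'
def proj(k,p):
    T=np.linalg.inv(P[k]["pose"]);q=P[k]["K"]@(T[:3,:3]@np.array(p)+T[:3,3]);return q[:2]/q[2]
E
python3 - <<'E'
from h import *
S=np.array([.6927,-.0122,.098]);st=ctrl.get_state();A=R.from_rotvec(st["tool_rot"]).as_matrix();z=-A[:,2];m=st["position"]-.042*z
print("axis err",z,n)
off={"top":(227,125),"side":(192,180)}
f=lambda k,p:(proj(k,p)+.5-off[k])*400/70
for k in off:
    print(k,"mouth",f(k,m),"coup top",f(k,m+.042*z),"dial",f(k,m+.072*z),"seat",f(k,S),"tip",f(k,S+.036*n))
    im=cv2.imread(f"pics/{k}2.png");u,v=off[k];c=im[v:v+70,u:u+70].astype(int)
    w=(c[...,0]-c[...,2]>40)&(c[...,0]>70);y,x=np.nonzero(w);print("blue cols/rows",*[(q.min(),q.max()) for q in((x+.5)*400/70,(y+.5)*400/70)])
    if k=="top":
        for col in range(10,26): r=y[x==col];print(int((col+.5)*5.714),len(r),((r.mean()+.5)*5.714) if len(r) else 0,end=" | ")
    else:
        for row in range(10,26): r=x[y==row];print(int((row+.5)*5.714),len(r),((r.min()+r.max()+1)/2*5.714) if len(r) else 0,end=" | ")
    br=(c[...,2]-c[...,0]>45)&(c[...,1]>70);y,x=np.nonzero(br);print("\nbrass",((x.min()+x.max()+1)/2*5.714,(y.min()+y.max()+1)/2*5.714),(np.median(x)+.5)*5.714)
E
```

```text
axis err [-0.1445  0.4763  0.8673] [-0.142   0.4794  0.866 ]
top mouth [160.7057 195.3996] coup top [104.9724 191.4394] dial [ 62.2216 188.4017] seat [256.7763 203.14  ] tip [215.4081 200.0526]
blue cols/rows (np.float64(54.285714285714285), np.float64(145.71428571428572)) (np.float64(128.57142857142858), np.float64(237.14285714285714))
59 2 131.422 | 65 2 131.422 | 71 2 131.422 | 77 2 131.422 | 82 3 134.279 | 88 4 137.13600000000002 | 94 5 139.99300000000002 | 99 14 182.848 | 105 19 185.705 | 111 19 185.705 | 117 18 188.562 | 122 17 191.419 | 128 16 188.562 | 134 14 188.562 | 139 9 191.419 | 145 3 191.419 | 
brass (np.float64(148.56400000000002), np.float64(194.276)) 242.84500000000003
side mouth [196.5131 129.4331] coup top [196.4097  96.8771] dial [196.331   72.0805] seat [199.6241 175.1276] tip [199.4004 150.7241]
blue cols/rows (np.float64(157.14285714285714), np.float64(237.14285714285714)) (np.float64(105.71428571428571), np.float64(140.0))
59 0 0 | 65 0 0 | 71 0 0 | 77 0 0 | 82 0 0 | 88 0 0 | 94 0 0 | 99 0 0 | 105 2 234.27400000000003 | 111 4 199.99 | 117 7 197.133 | 122 8 199.99 | 128 11 197.133 | 134 8 199.99 | 139 2 194.276 | 145 0 0 | 
brass (np.float64(199.99), np.float64(182.848)) 202.847
```

The gauge and nipple match their predicted projections within about 1 px (gauge axis at v ≈ 189 against 190 in the top crop; side 198 against 196). Next I'll correct the small offset and advance along the axis.

```bash
python3 -m creep '[[[0.2,-2,-1,5,0,-0.003,0],[0.2,-3.5,-1,18,0,-0.003,0],[0.2,-3.5,-1,30,0,-0.003,0],[0.2,-3.5,-1,30,0,-0.003,0]]]' 55
python3 -m creep '[[[0.2,0,0,0,0,0,0],[0.2,0,0,0,0,0,0]]]'
cat > r.py <<'E'
from h import *
S=np.array([.6927,-.0122,.098]);F=frame(-n,mx);rel(S+.042*n,F)
s=ctrl.get_state();print("q",s["joint_positions"],"F tool",F.T@s["ft_force"],"T",F.T@s["torque"])
E
python3 r.py
```

```text
time: 5.5
position: [0.6796, 0.0252, 0.1711]
tool_rot: [1.611, 2.152, -0.436]
ft_force: [0.0, -0.1, -3.2]
grip_width: 0.519
time: 5.7
position: [0.6812, 0.0278, 0.1736]
tool_rot: [1.608, 2.152, -0.429]
ft_force: [0.8, 0.7, -2.0]
grip_width: 0.517
rel mm [ 1.7772 -0.4513 44.2488] rv [ 0.0027  0.0016 -0.0014] deg 0.19502285482043796
q [-0.7332  0.4309  0.4929  1.5611  0.3496  1.2094 -0.1197] F tool [1.3372 0.9789 1.5329] T [ 0.1068  0.8038 -0.0203]
```

```bash
python3 -m creep '[[[0.2,1.5,-0.5,3,0,0,0],[0.2,1.5,-0.5,6,0,0,0],[0.2,1.5,-0.5,6,0,0,0],[0.2,1.5,-0.5,6,0,0,0]]]'
python3 r.py; python3 - <<'E'
from h import *
for k in("top","side"):cv2.imwrite(f"pics/{k}3.png",ctrl.get_image(k)[...,::-1])
t=cv2.imread("pics/top3.png");s=cv2.imread("pics/side3.png")
c=lambda im,u,v:cv2.resize(im[v-25:v+25,u-25:u+25],(400,400),interpolation=4)
cv2.imwrite("pics/m4.png",np.hstack([c(t,262,160),c(s,227,205)]))
E
```

```text
time: 6.1
position: [0.681, 0.0258, 0.1674]
tool_rot: [1.609, 2.152, -0.43]
ft_force: [0.9, -0.1, -1.7]
grip_width: 0.521
rel mm [ 0.3743  0.3945 37.9821] rv [ 0.0021  0.0018 -0.0014] deg 0.17653392652358404
q [-0.731   0.435   0.4931  1.569   0.3494  1.198  -0.122 ] F tool [0.5043 0.8777 1.6273] T [ 0.0496  0.7963 -0.0032]
```

View pics/m4.png

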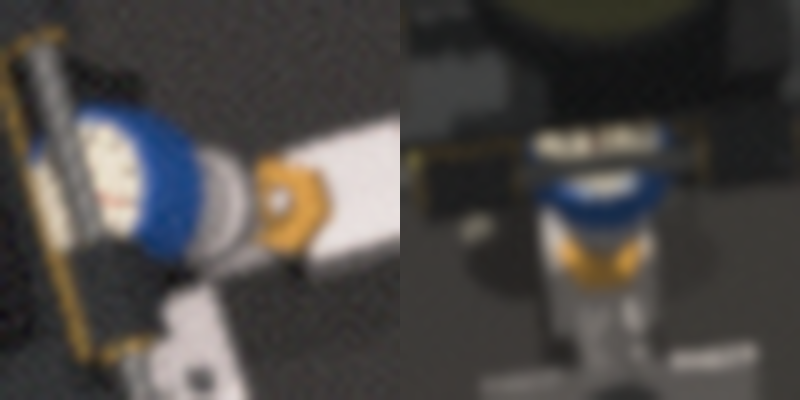

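In the top crop the coupler (v ≈ 203) lines up with the collar (v ≈ 204). In the side crop the coupler (u ≈ 602) lines up with the collar (u ≈ 600). I'll advance with force checks.

```bash
python3 -m creep '[[[0.2,0,0,4,0,0,0],[0.2,0,0,8,0,0,0],[0.2,0,0,12,0,0,0],[0.2,0,0,15,0,0,0],[0.2,0,0,15,0,0,0]]]'
python3 r.py
```

```text
time: 6.7
position: [0.6828, 0.018, 0.1538]
tool_rot: [1.609, 2.152, -0.431]
ft_force: [0.0, -0.3, -1.8]
grip_width: 0.52
rel mm [ 0.4352  0.895  22.2545] rv [ 0.0009  0.002  -0.0014] deg 0.1480067760041139
q [-0.7199  0.4474  0.494   1.5825  0.3473  1.1704 -0.1206] F tool [ 0.5955 -0.0675  1.7085] T [ 0.0433  0.8486 -0.0307]
```

```bash
python3 -m creep '[[[0.2,0,0.3,3,0,0,0],[0.2,0,0.5,6,0,0,0],[0.2,0,0.5,9,0,0,0],[0.2,0,0.5,9,0,0,0]]]'
python3 r.py
```

```text
time: 7.1
position: [0.6849, 0.0141, 0.1463]
tool_rot: [1.609, 2.152, -0.43]
ft_force: [0.0, 0.2, -2.8]
grip_width: 0.516
rel mm [ 0.4667 -0.023  13.5486] rv [ 0.0018  0.0019 -0.0015] deg 0.17462175261005947
q [-0.713   0.4558  0.4943  1.5879  0.3456  1.1539 -0.1193] F tool [1.5885 0.098  2.2906] T [-0.0109  0.7257 -0.0303]
```

```bash
python3 -m creep '[[[0.2,0,0,2,0,0,0],[0.2,0,0,4,0,0,0],[0.2,0,0,6,0,0,0],[0.2,0,0,8,0,0,0],[0.2,0,0,8,0,0,0]]]'
python3 r.py
```

```text
time: 7.6
position: [0.6865, 0.0105, 0.14]
tool_rot: [1.608, 2.152, -0.429]
ft_force: [0.5, 1.3, -0.2]
grip_width: 0.523
rel mm [ 0.6695 -0.4639  6.1481] rv [ 0.0029  0.0019 -0.0017] deg 0.22474870634527586
q [-0.7073  0.4621  0.4946  1.5934  0.3447  1.1394 -0.1186] F tool [ 1.0608  0.8044 -0.4196] T [-0.3052  0.6015 -0.0097]
```

```bash
python3 -m creep '[[[0.2,0,0,1.5,0,0,0],[0.2,0,0,3,0,0,0],[0.2,0,0,3,0,0,0]]]' 60
python3 r.py
python3 -m creep '[[[0.2,0,0,1.5,0,0,0],[0.2,0,0,3,0,0,0],[0.2,0,0,3,0,0,0]]]'
python3 r.py
```

```text
time: 7.9
position: [0.6868, 0.0089, 0.1372]
tool_rot: [1.608, 2.152, -0.429]
ft_force: [1.8, 0.4, 1.1]
grip_width: 0.518
rel mm [ 0.6161 -0.3899  2.9251] rv [ 0.0027  0.0019 -0.0016] deg 0.21287746465015203
q [-0.7049  0.465   0.4946  1.5958  0.3442  1.1337 -0.1182] F tool [-0.6788  1.8279 -0.9277] T [-0.3383  0.4629 -0.0271]
time: 8.2
position: [0.6872, 0.0077, 0.1349]
tool_rot: [1.608, 2.152, -0.429]
ft_force: [-0.7, 1.5, 4.9]
grip_width: 0.514
rel mm [ 0.5563 -0.4156  0.3234] rv [ 0.0027  0.0018 -0.0016] deg 0.2095217739792944
q [-0.7029  0.4673  0.4946  1.5977  0.3437  1.129  -0.1179] F tool [-0.9966 -0.2839 -5.0369] T [-0.1382  0.3871  0.0033]
```

```bash
python3 -m creep '[[[0.2,0,0,1.5,0,0,0],[0.2,0,0,3,0,0,0],[0.2,0,0,3,0,0,0]]]'
python3 r.py
python3 -m creep '[[[0.2,0,0,1.5,0,0,0],[0.2,0,0,3,0,0,0],[0.2,0,0,3,0,0,0]]]'
python3 r.py
```

```text
time: 8.5
position: [0.6878, 0.0076, 0.1338]
tool_rot: [1.608, 2.152, -0.427]
ft_force: [-3.7, 4.6, 11.1]
grip_width: 0.52
rel mm [ 0.2018 -0.9293 -0.8033] rv [ 0.0038  0.001  -0.0015] deg 0.2415098120470647
q [-0.7015  0.4685  0.4939  1.5982  0.343   1.126  -0.1176] F tool [ -0.8033  -2.2209 -12.364 ] T [0.6053 0.3731 0.0243]
time: 8.8
position: [0.6885, 0.0076, 0.1327]
tool_rot: [1.608, 2.153, -0.425]
ft_force: [-7.9, 9.1, 18.7]
grip_width: 0.517
rel mm [-0.1685 -1.59   -1.901 ] rv [ 0.0051  0.0003 -0.0013] deg 0.30116615063096475
q [-0.7002  0.4698  0.4932  1.5984  0.3424  1.1228 -0.1173] F tool [  0.1459  -4.9679 -21.7127] T [ 1.3902  0.2819 -0.1051]
```

```bash
python3 - <<'E'
from h import *
for k in("top","side"):cv2.imwrite(f"pics/{k}4.png",ctrl.get_image(k)[...,::-1])
t=cv2.imread("pics/top4.png");s=cv2.imread("pics/side4.png")
c=lambda im,u,v:cv2.resize(im[v-20:v+20,u-20:u+20],(400,400),interpolation=4)
cv2.imwrite("pics/m5.png",np.hstack([c(t,265,160),c(s,227,205)]))
print(ctrl.get_state()["ft_force"])
E
python3 r.py
```

```text
[-7.8117  8.0027 19.4137]
rel mm [-0.2053 -1.6228 -1.8707] rv [ 0.0052  0.0003 -0.0013] deg 0.3087807670673724
q [-0.7002  0.4698  0.4932  1.5985  0.3424  1.1227 -0.1173] F tool [ -1.1406  -5.2178 -21.7585] T [ 1.3444  0.2457 -0.0598]
```

View pics/m5.png

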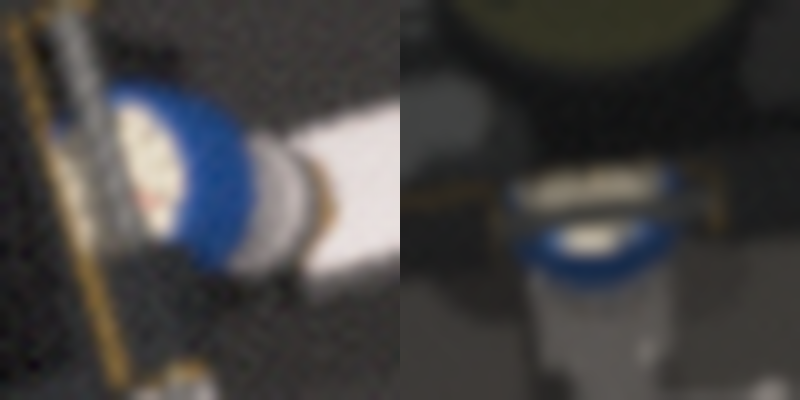

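```bash
python3 - <<'E'
from h import *
S=np.array([.6927,-.0122,.098]);pr=-my*np.sqrt(.75)+np.array([0,0,.5])
for g in(.038,.01,.005,0,-.002):print(g,"rim far edge u",proj("top",S+g*n+.016*pr)+.5)
print("collar top far edge",proj("top",S+.0125*pr)+.5,proj("top",S+.0145*pr)+.5,"collar -8",proj("top",S-.008*n+.0125*pr)+.5)
for k,x0 in(("top0",0),("top3",0),("top4",0)):
    im=cv2.imread(f"pics/{k}.png");print(k);print(im[157:164:2,262:284].tolist() and np.array2string(im[160,262:284],max_line_width=200).replace("\n",""))
E
```

```text
0.038 rim far edge u [269.8942 157.6457]
0.01 rim far edge u [275.487  158.1329]
0.005 rim far edge u [276.4559 158.2173]
0 rim far edge u [277.4162 158.301 ]
-0.002 rim far edge u [277.7979 158.3343]
collar top far edge [276.2103 158.7958] [276.8989 158.5132] collar -8 [277.735  158.9243]
top0
[[ 71  72  88] [ 70  70 127] [ 52  56 167] [ 42  49 175] [ 39  64 165] [ 58 108 181] [ 65 130 189] [ 71 137 186] [106 147 184] [159 173 194] [155 167 187] [107 143 179] [ 78 148 202] [ 72 154 210] [ 72 143 198] [ 84 135 179] [142 164 189] [202 208 220] [218 221 230] [220 222 230] [221 222 230] [220 222 230]]
top3
[[131 105 100] [139 134 139] [143 143 153] [155 156 167] [177 179 190] [155 156 167] [118 124 132] [ 95 120 142] [116 145 174] [162 175 196] [156 168 188] [104 140 178] [ 80 151 204] [ 76 154 213] [ 73 147 201] [ 84 138 181] [145 166 190] [203 208 220] [218 220 229] [221 222 231] [221 222 231] [222 224 232]]
top4
[[172 163 168] [159 114 100] [147  83  50] [133  72  33] [128  72  34] [129  69  34] [130  71  34] [129  77  50] [132 102  97] [139 135 140] [145 147 155] [161 163 172] [172 174 185] [140 142 150] [104 110 123] [ 95 122 146] [143 162 181] [203 209 221] [220 222 230] [222 222 231] [221 223 231] [223 223 231]]
```

```bash
python3 - <<'E'
from h import *
pr=-my*np.sqrt(.75)+np.array([0,0,.5])
st=ctrl.get_state();z=-R.from_rotvec(st["tool_rot"]).as_matrix()[:,2];m=st["position"]-.042*z
print("TCP-based: rim",proj("top",m+.016*pr),"blue edge",proj("top",m+.042*z+.023*pr), "blue if case bottom rounded r=21",proj("top",m+.042*z+.021*pr))
print("dial far edge",proj("top",m+.072*z+.02*pr))
# start picture, gauge upright in tray at z 5..77 : same edges, camera-facing side
c=np.array([.582,.335,.005]);d=np.array([0,-1,0])
print("tray: blue bottom edge",proj("top",c+[0,0,.042]+.023*d),"dial edge",proj("top",c+[0,0,.072]+.023*d),"centre top",proj("top",c+[0,0,.072]))
im=cv2.imread("pics/top0.png");print(np.array2string(im[205,118:150],max_line_width=250).replace("\n",""))
im=cv2.imread("pics/top4.png")
print(np.array2string(im[162,250:282],max_line_width=250).replace("\n",""))
E
```

```text
TCP-based: rim [276.9893 157.1367] blue edge [271.1716 155.4398] blue if case bottom rounded r=21 [270.4596 155.7366]
dial far edge [263.7914 155.3621]
tray: blue bottom edge [143.6628 206.8298] dial edge [139.8703 205.7811] centre top [130.4694 205.7752]
[[143 155 161] [ 99 107 115] [ 97 105 113] [122 113 115] [149 109  95] [166 150 140] [210 222 220] [220 233 233] [223 237 237] [226 238 237] [228 239 238] [221 235 234] [194 215 215] [187 206 214] [206 223 231] [215 231 236] [216 230 237] [215 230 235] [214 228 231] [213 221 221] [188 165 154] [146  99  75] [103  60  35] [ 86  49  23] [ 86  55  37] [ 78  64  56] [ 79  77  79] [ 98 106 114] [147 158 171] [202 216 226] [218 228 238] [219 230 238]]
[[ 43  47  52] [ 69  90 105] [115 143 165] [148 170 187] [119 134 144] [ 96 105 111] [101 102 106] [117 120 123] [110 113 116] [126 137 145] [172 188 202] [189 194 206] [168 142 137] [147  94  70] [131  73  41] [126  69  38] [120  63  26] [123  67  33] [118  66  33] [117  82  66] [125 112 111] [132 130 137] [142 143 152] [156 159 168] [154 155 165] [122 125 132] [ 98 108 123] [113 136 161] [169 186 208] [213 216 226] [220 222 230] [222 224 232]]
```

```bash
python3 -m creep '[[[0.2,0,-1,0,0,0,0],[0.2,0,-1.6,0,0,0,0],[0.2,0,-1.6,0,0,0,0]]]'
python3 r.py
python3 -m creep '[[[0.2,0,-0.3,1,0,0,0],[0.2,0,-0.6,2,0,0,0],[0.2,0,-0.6,2,0,0,0]]]'
python3 r.py
```

```text
time: 9.2
position: [0.6883, 0.0076, 0.1327]
tool_rot: [1.606, 2.153, -0.421]
ft_force: [-3.5, 8.1, 16.1]
grip_width: 0.518
rel mm [-0.1833 -1.4259 -1.7989] rv [ 0.0086  0.0003 -0.0012] deg 0.49917594051581343
q [-0.7015  0.4668  0.4937  1.6024  0.3442  1.1186 -0.1186] F tool [ -0.4975  -1.0425 -18.3141] T [ 0.4249  0.3605 -0.0223]
time: 9.5
position: [0.6884, 0.0076, 0.1326]
tool_rot: [1.605, 2.153, -0.42]
ft_force: [-6.9, 10.8, 23.8]
grip_width: 0.516
rel mm [-0.2487 -1.4567 -1.9723] rv [ 0.0097 -0.     -0.0013] deg 0.5628961415073273
q [-0.7013  0.4661  0.4934  1.6035  0.3445  1.117  -0.1189] F tool [ -1.248   -3.5937 -26.7274] T [ 1.1575  0.2172 -0.0261]
```

The images disagree with the touch readings. TCP and force suggest a stop at -1.9 mm, but brass still shows beyond the rim, which points to a gap of several mm, perhaps at the balls. I'll push a little harder while relieving the side load and watch for a snap.

```bash
python3 -m creep '[[[0.2,0,-0.8,1,0,0,0],[0.2,0,-1.6,2,0,0,0],[0.2,0,-1.6,2,0,0,0]]]'
python3 r.py
python3 -m creep '[[[0.2,0,-0.8,1,0,0,0],[0.2,0,-1,2,0,0,0],[0.2,0,-1,2,0,0,0]]]'
python3 r.py
```

```text
time: 9.8
position: [0.6882, 0.0076, 0.1324]
tool_rot: [1.604, 2.153, -0.416]
ft_force: [-9.0, 15.2, 29.3]
grip_width: 0.515
rel mm [-0.3263 -1.2791 -2.1146] rv [ 0.013  -0.0005 -0.0012] deg 0.7468316347700875
q [-0.7019  0.4634  0.4934  1.6073  0.3459  1.1127 -0.1199] F tool [  0.1655  -4.2949 -33.8995] T [1.3026 0.094  0.0089]
time: 10.1
position: [0.6882, 0.0076, 0.1322]
tool_rot: [1.603, 2.153, -0.413]
ft_force: [-11.6, 16.3, 36.8]
grip_width: 0.517
rel mm [-0.3827 -1.2776 -2.2515] rv [ 0.015  -0.0009 -0.0013] deg 0.8622913990030112
q [-0.702   0.4619  0.4932  1.6094  0.3466  1.1101 -0.1205] F tool [ -1.9898  -6.486  -41.3198] T [ 1.8079 -0.0164 -0.0413]
```

```bash
python3 -m creep '[[[0.2,0,1,-3,0,0,0],[0.2,0,2,-6,0,0,0],[0.2,0,2,-6,0,0,0]]]'
python3 r.py
for i in 1 2; do python3 -m creep '[[[0.2,0,0.3,-1,0,0,0],[0.2,0,0.7,-2,0,0,0],[0.2,0,0.7,-2,0,0,0]]]' >/dev/null
python3 r.py; done
```

```text
time: 10.4
position: [0.6881, 0.0076, 0.133]
tool_rot: [1.605, 2.152, -0.419]
ft_force: [-2.7, 8.0, 15.2]
grip_width: 0.518
rel mm [-0.1182 -1.157  -1.5652] rv [ 0.0107  0.0004 -0.0012] deg 0.6184833736655629
q [-0.7027  0.4645  0.4941  1.6051  0.3455  1.1163 -0.1195] F tool [ -0.316   -0.3284 -17.3799] T [-0.0943  0.2246 -0.0387]
rel mm [-0.0184 -1.1294 -1.2838] rv [ 0.0091  0.0009 -0.0012] deg 0.5293148919914181
q [-0.7027  0.4655  0.4943  1.6034  0.3451  1.1188 -0.1192] F tool [ -0.5656   2.2512 -10.3731] T [-0.609   0.3657 -0.0461]
rel mm [ 0.1946 -0.585  -0.4285] rv [ 0.0063  0.0012 -0.0014] deg 0.37393005477684493
q [-0.7031  0.4658  0.4945  1.6014  0.3446  1.1235 -0.1188] F tool [-0.2474  1.2743 -7.3761] T [-0.4035  0.3992 -0.0274]
```

```bash
for i in 1 2 3 4; do python3 -m creep '[[[0.2,0,0,-1,0,0,0],[0.2,0,0,-2,0,0,0],[0.2,0,0,-2,0,0,0]]]' >/dev/null
python3 r.py|grep -v xx; done
```

```text
rel mm [ 0.2597 -0.0508  0.7649] rv [ 0.0051  0.0015 -0.0014] deg 0.3156292411732313
q [-0.7043  0.4645  0.4947  1.6009  0.345   1.1267 -0.119 ] F tool [-0.4727  3.5499 -4.9888] T [-0.9836  0.4573  0.0258]
rel mm [0.3621 0.2928 2.1396] rv [ 0.0044  0.0018 -0.0014] deg 0.2812194323622988
q [-0.7056  0.4632  0.4949  1.6     0.3453  1.1299 -0.1193] F tool [-0.4031  5.1357 -2.7622] T [-1.3453  0.4033 -0.0493]
rel mm [0.4262 0.3214 4.0808] rv [ 0.0042  0.0019 -0.0014] deg 0.27691763992855073
q [-0.707   0.4615  0.4949  1.5986  0.3457  1.1336 -0.1195] F tool [-0.2012  5.1766 -2.0163] T [-1.32    0.4506 -0.0609]
rel mm [0.4576 0.4162 5.573 ] rv [ 0.0041  0.0019 -0.0014] deg 0.2725602821064335
q [-0.7083  0.4601  0.495   1.5976  0.346   1.1364 -0.1197] F tool [-0.4207  6.2104  2.1979] T [-1.6082  0.5142 -0.0158]
```

The back-off shows the stop at about -1.4 mm. From there a spring force of roughly 9 N fell to nothing over about 7 mm, which is the valve spring, so the gauge was fully home. I'll press home again to about 20 N with the side load balanced.

```bash
python3 -m creep '[[[0.2,0,1,3,0,0,0],[0.2,0,1,6,0,0,0],[0.2,0,0,9,0,0,0],[0.2,0,-1,12,0,0,0],[0.2,0,-1.5,13,0,0,0]]]' 60
python3 -m creep '[[[0.2,0,0,0,0,0,0],[0.2,0,0,0,0,0,0],[0.2,0,0,0,0,0,0],[0.2,0,0,0,0,0,0],[0.2,0,0,0,0,0,0]]]'
python3 r.py
```

```text
time: 12.7
position: [0.6867, 0.0073, 0.1335]
tool_rot: [1.607, 2.152, -0.422]
ft_force: [-9.8, 13.3, 30.0]
grip_width: 0.522
time: 13.2
position: [0.6867, 0.0073, 0.1335]
tool_rot: [1.607, 2.152, -0.422]
ft_force: [-8.9, 13.0, 27.8]
grip_width: 0.521
rel mm [ 0.1316  0.2736 -1.0322] rv [ 0.0075  0.0002 -0.0017] deg 0.4406335996501264
q [-0.7026  0.4633  0.4939  1.6053  0.3453  1.1204 -0.1195] F tool [ -0.9137  -4.8644 -31.6054] T [ 1.0158  0.1232 -0.0678]
```

```bash
python3 -m creep '[[[0.2,0,-0.8,-1,0,0,0],[0.2,0,-1.6,-2,0,0,0],[0.2,0,-1.6,-2,0,0,0],[0.2,0,-1.6,-2,0,0,0]]]' >/dev/null
python3 r.py
python3 -m creep '[[[0.2,0,-1,0,0,0,0],[0.2,0,-2,0,0,0,0],[0.2,0,-2,0,0,0,0],[0.2,0,-2,0,0,0,0]]]' >/dev/null
python3 r.py
```

```text
rel mm [ 0.0821  0.5894 -0.7391] rv [ 0.0106  0.0006 -0.0014] deg 0.6160327899435665
q [-0.7046  0.4603  0.4947  1.6092  0.3474  1.1169 -0.1211] F tool [ -1.5018   2.8865 -17.9705] T [-0.9011  0.1953  0.0185]
rel mm [ 0.1589  0.9395 -0.7193] rv [ 0.0144  0.0007 -0.0014] deg 0.8291355266937855
q [-0.7062  0.4568  0.4954  1.6139  0.3497  1.1122 -0.1226] F tool [ -0.1823   7.2282 -14.6522] T [-2.0553  0.1964  0.0467]
```

```bash
python3 -m creep '[[[0.2,0,1,-2,0,0,0],[0.2,0,2,-3,0,0,0],[0.2,0,3,-3,0,0,0],[0.2,0,4,-3,0,0,0],[0.2,0,4,-3,0,0,0]]]' >/dev/null
python3 r.py
python3 -m creep '[[[0.2,0,0.5,1,0,0,0],[0.2,0,0.5,2,0,0,0],[0.2,0,0.5,3,0,0,0],[0.2,0,0.5,3,0,0,0]]]' >/dev/null
python3 r.py
```

```text
rel mm [ 0.1737  0.4638 -0.4328] rv [ 0.0062  0.0012 -0.0014] deg 0.3722318854078663
q [-0.704   0.4637  0.4948  1.6043  0.3456  1.1229 -0.1197] F tool [-0.4597  3.9774 -8.1263] T [-1.1198  0.351  -0.0184]
rel mm [ 0.0405  0.3017 -0.7775] rv [ 0.0054  0.0004 -0.0015] deg 0.32388927190854144
q [-0.7026  0.4647  0.494   1.6031  0.3445  1.1233 -0.119 ] F tool [ -0.5855  -2.115  -22.9914] T [ 0.5921  0.2437 -0.0479]
```

```bash
python3 -m creep '[[[0.2,0,0,-4,0,0,0],[0.2,0,0,-8,0,0,0],[0.2,0,0,-12,0,0,0],[0.2,0,0,-16,0,0,0],[0.2,0,0,-16,0,0,0]]]' >/dev/null
python3 -m creep '[[[0.2,0,0,0,0,0,0],[0.2,0,0,0,0,0,0]]]' >/dev/null
python3 r.py
python3 - <<'E'
from h import *
for k in("top","side"):cv2.imwrite(f"pics/{k}5.png",ctrl.get_image(k)[...,::-1])
a,b=[cv2.resize(cv2.imread(f"pics/top{i}.png")[140:180,245:285],(400,400),interpolation=4) for i in(4,5)]
cv2.imwrite("pics/m6.png",np.hstack([a,b]))
E
```

```text
rel mm [ 0.2867  0.527  10.9323] rv [ 0.0051  0.0017 -0.0013] deg 0.32017237462244447
q [-0.7127  0.4544  0.4948  1.595   0.3472  1.1448 -0.1207] F tool [-0.2732  6.6392 -1.0215] T [-1.7174  0.4139 -0.0702]
```

View pics/m6.png

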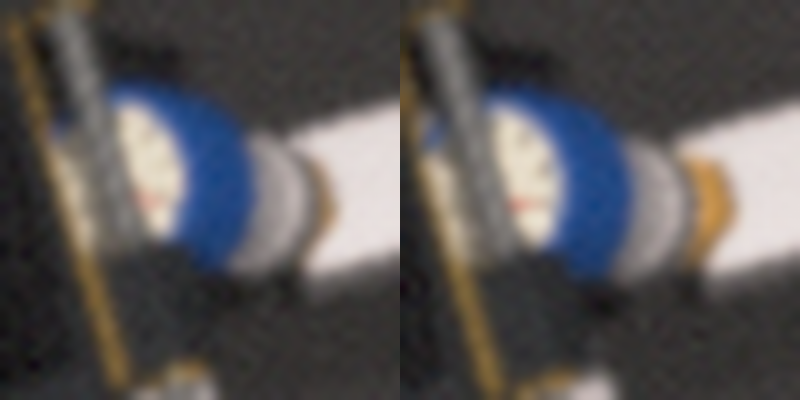

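Left (first press): only a dark sliver of brass, the collar's side, shows past the rim, so it was seated. Right (now, backed off about 11 mm): the bright collar face shows. A side load of +6.6 N remains, so I'll centre y before pressing again.

```bash
python3 -m creep '[[[0.2,0,1,0,0,0,0],[0.2,0,2,0,0,0,0],[0.2,0,2.5,0,0,0,0],[0.2,0,2.5,0,0,0,0]]]' >/dev/null
python3 r.py
python3 -m creep '[[[0.2,0,0,2,0,0,0],[0.2,0,0,4,0,0,0],[0.2,0,0,6,0,0,0],[0.2,0,0,8,0,0,0],[0.2,0,0,8,0,0,0]]]' >/dev/null
python3 r.py
```

```text
rel mm [ 0.2444  0.0385 10.4166] rv [ 0.0005  0.0017 -0.0014] deg 0.13104009024046426
q [-0.7105  0.4594  0.4943  1.5892  0.3443  1.1497 -0.1186] F tool [ 0.4225  3.8482 -1.4008] T [-0.8011  0.5748  0.0097]
rel mm [ 0.506  -0.1203  2.247 ] rv [ 0.001   0.0019 -0.0016] deg 0.15448120457160558
q [-0.7043  0.4664  0.4947  1.5954  0.3434  1.1344 -0.1178] F tool [-0.2713  2.6108  0.0322] T [-0.5744  0.4893 -0.032 ]
```

```bash
python3 -m creep '[[[0.2,0,1,1,0,0,0],[0.2,0,1.5,3,0,0,0],[0.2,0,1.5,5,0,0,0],[0.2,0,1.5,5,0,0,0]]]' >/dev/null
python3 r.py
python3 -m creep '[[[0.2,0,0,2,0,0,0],[0.2,0,0,4,0,0,0],[0.2,0,0,4,0,0,0]]]' >/dev/null
python3 r.py
```

```text
rel mm [ 0.2122 -1.836  -1.2289] rv [ 0.0013  0.0014 -0.0014] deg 0.13510406130049615
q [-0.7     0.4727  0.4938  1.5934  0.341   1.1288 -0.1161] F tool [-0.4162 -1.9526 -8.6928] T [ 0.6818  0.4662 -0.017 ]
rel mm [ 0.0855 -2.1098 -1.8674] rv [ 0.0015  0.0005 -0.0016] deg 0.13036429318462017
q [-0.6985  0.4734  0.4929  1.5933  0.3403  1.1275 -0.1156] F tool [ -1.2062  -8.6482 -24.9182] T [2.5473 0.2486 0.0323]
```

```bash
python3 -m creep '[[[0.2,0,-1,-0.5,0,0,0],[0.2,0,-2,-1,0,0,0],[0.2,0,-2,-1,0,0,0],[0.2,0,-2,-1,0,0,0],[0.2,0,-2,-1,0,0,0]]]' >/dev/null
python3 r.py
python3 -m creep '[[[0.2,0,0,0,0,0,0],[0.2,0,0,0,0,0,0],[0.2,0,0,0,0,0,0],[0.2,0,0,0,0,0,0],[0.2,0,0,0,0,0,0]]]'
python3 r.py; python3 - <<'E'
from h import *
for k in("top","side"):cv2.imwrite(f"pics/{k}6.png",ctrl.get_image(k)[...,::-1])
a=cv2.resize(cv2.imread("pics/top6.png")[140:180,245:285],(400,400),interpolation=4)
b=cv2.resize(cv2.imread("pics/side6.png")[185:225,207:247],(400,400),interpolation=4)
cv2.imwrite("pics/m7.png",np.hstack([a,b]))
E
```

```text
rel mm [ 0.1444 -1.819  -1.6135] rv [ 0.0057  0.0008 -0.0015] deg 0.34321402268802226
q [-0.7006  0.4696  0.4938  1.5982  0.3427  1.1227 -0.1174] F tool [ -0.2967  -2.5172 -17.7709] T [ 0.8504  0.2701 -0.0162]
time: 18.3
position: [0.6888, 0.0076, 0.1331]
tool_rot: [1.607, 2.152, -0.425]
ft_force: [-4.9, 6.6, 14.0]
grip_width: 0.515
rel mm [ 0.1321 -1.8346 -1.605 ] rv [ 0.0057  0.0008 -0.0015] deg 0.34286138968985835
q [-0.7006  0.4696  0.4937  1.5982  0.3427  1.1227 -0.1174] F tool [ -0.3298  -2.8418 -15.9874] T [ 0.92    0.3348 -0.0348]
```

View pics/m7.png

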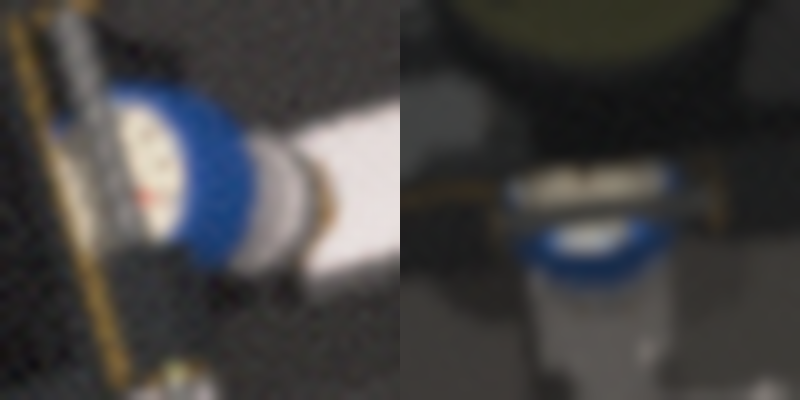

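The picture matches the first seated one: the same thin dark collar sliver at (325,200), with gauge and manifold in line. I'll add a little more push, confirm the stop is solid, then hand in.

```bash
python3 -m creep '[[[0.2,0,-0.3,0.5,0,0,0],[0.2,0,-0.6,1,0,0,0],[0.2,0,-0.6,1,0,0,0],[0.2,0,-0.6,1,0,0,0],[0.2,0,-0.6,1,0,0,0]]]' 60
python3 r.py
python3 -m creep '[[[0.2,0,0,0,0,0,0],[0.2,0,0,0,0,0,0],[0.2,0,0,0,0,0,0],[0.2,0,0,0,0,0,0],[0.2,0,0,0,0,0,0]]]'
python3 r.py
```

```text
time: 18.9
position: [0.6887, 0.0075, 0.133]
tool_rot: [1.607, 2.152, -0.423]
ft_force: [-6.5, 8.9, 18.1]
grip_width: 0.516
rel mm [ 0.1307 -1.8009 -1.7049] rv [ 0.007   0.0006 -0.0015] deg 0.41062404127172886
q [-0.7007  0.4686  0.4937  1.5996  0.3432  1.121  -0.1177] F tool [ -0.0386  -3.6849 -20.8758] T [ 1.114   0.2964 -0.0055]
time: 19.4
position: [0.6887, 0.0076, 0.133]
tool_rot: [1.607, 2.152, -0.423]
ft_force: [-5.3, 9.0, 18.0]
grip_width: 0.517
rel mm [ 0.1043 -1.794  -1.6956] rv [ 0.0069  0.0006 -0.0015] deg 0.40752837414049503
q [-0.7007  0.4687  0.4937  1.5995  0.3432  1.1211 -0.1177] F tool [ -0.284   -2.5153 -20.6585] T [ 1.089   0.3114 -0.0355]
```

Solid stop: 1 mm more command moved it 0.1 mm for about 4 N. It is steady at about 21 N with the grip held, so I'm handing in.

```bash
python3 -c "
from bench import ctrl
print(ctrl.close_job())"
```

```text
the job is handed in; nothing more can be done
None
```

I took the blue gauge out of the tray, pressed it onto the tilted nipple, and handed the job in at about 19.5 s. The 60 N grip was still on and pushing along the nipple with about 21 N. No verdict was reported.

**Last checks**
- **Seating:** the stop was solid. Commanding 1 mm more moved the gauge only 0.1 mm. When I backed off after the first press, about 9 N faded to nothing over roughly 7 mm, which fits the valve spring.
- **Steadiness and angle:** the TCP did not move over the last half second. The tool axis was within 0.007 rad of the nipple axis I worked out from the pictures.
- **Picture:** the last top view matches the first seated one, with only a dark sliver of the collar's side showing past the coupler.

**What disagreed**
- **Position:** the stop came about 1.7 mm beyond my camera-based seat height, and the TCP sat about 1.8 mm to one side of my estimate.
- **Gauge in the top view:** its edges were about 1.7 px off from where I predicted them.
- **Second press:** it stopped about 0.8 mm higher than the first, with a side load on it. I backed off, centred it and pressed again, and the third press matched the first.
- **Remaining side load:** about 3 N at hand-in.
- **Peak push:** I briefly pushed to about 42 N to confirm the stop.
- **Not measured:** I could not read the valve pin's travel directly, and I did not re-check the other pieces at the end. Nothing in the force readings suggested touching them.

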